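Tip the clothes pegs into the peg box

TASK

Put the clothes pegs away in their box: slide the small pine box along the worktop until it stands close against the tipping stand's uprights, centred beneath the tray's open lip, then lift the tray by its handle bar to tip all five pegs into the box. Lower the tray gently, without letting it drop, until it rests level on the stand again, and leave the tin, the mug and the spice jar where they are.

Things in the scene. Friction and masses are not known exactly. Their poses are not given: they have to be found in the camera images.
- stand: The tipping stand: a pale wooden stand fixed to the worktop, 168 (x) x 150 mm base, about 153 mm tall. Origin at the centre of its underside on the worktop; z up; it pours toward its own +y. Two uprights (14 mm thick, at x = +-77 mm) carry the tray's hinge; their faces at y = +70 mm are the stop that the pine box is pushed up against. The hinge axis is parallel to x, at y = +60 mm, z = 135 mm.
- tray (a joint): Tilt of the brown tray on the stand's hinge, rad: 0 = level (resting on the stand), grows as the handle side is lifted and the open lip goes down, stop at 0.95. It falls back by its own weight (0.35 kg) if let go. Tray outside 130 mm (x) x 220 mm, floor top at z = 125 mm over the worktop when level, walls 30 mm high above the floor on two sides and the handle side, open at the lip.
- tray_handle (a point): Middle of the tray's handle bar: a 10 mm round steel bar, 70 mm long, on two rods that run back to the tray, parallel to the stand's x, 30 mm clear of the tray's wall. When level it lies at stand y = -140 mm, z = 140 mm; it swings on a 200 mm radius about the hinge.
- tray_lip (a point): Middle of the tray's open lip edge, top of the floor. When level at stand y = +120 mm, z = 125 mm; fully tipped its lower edge is 77 mm above the worktop, at stand y = +87 mm. It stays clear of the pine box below it.
- crate: The small open pine box that shall receive the pegs, loose, 140 mm (its x) x 210 mm (its y) x 62 mm high, walls 8 mm, floor 6 mm, 0.4 kg. Origin at the centre of its underside. It starts out from the stand on the lip side, with its long side roughly facing the stand; when it stands against the uprights its centre is at stand y = 140 mm.
- tin: Short green tin of peas, 75 mm across, 58 mm tall, origin at its underside; a bystander
- mug: Dark stoneware mug, 92 x 121 x 94 mm, origin at its underside; a bystander
- spice: Spice jar with red cap, 45 mm across, 109 mm tall, origin at its underside; a bystander
- peg1: One of five wooden clothes pegs, 15 x 72 (its y) x 12 mm, 15 g, origin at the centre of its underside; starts lying in the tray
- peg2: One of five wooden clothes pegs, 15 x 72 (its y) x 12 mm, 15 g, origin at the centre of its underside; starts lying in the tray
- peg3: One of five wooden clothes pegs, 15 x 72 (its y) x 12 mm, 15 g, origin at the centre of its underside; starts lying in the tray
- peg4: One of five wooden clothes pegs, 15 x 72 (its y) x 12 mm, 15 g, origin at the centre of its underside; starts lying in the tray
- peg5: One of five wooden clothes pegs, 15 x 72 (its y) x 12 mm, 15 g, origin at the centre of its underside; starts lying in the tray

How it is judged:
By the outcome, as a careful person would: the job done as asked, in the order asked, and still so for the second after the job is handed in, with the robot touching nothing.
It also fails if it takes over 58 s, if anything falls off the work surface, if the arm or the gripper's body presses on something with over 40 N, if the wrist force passes 120 N, or if a joint passes its speed limit or range.

ROBOT

A 6-joint arm with a two-finger parallel gripper is mounted at the origin on a cart in front of the work surface, level with it; the furniture and walls round the work are solid. World frame = base frame: x ahead of the robot, y to its left, z up, the work surface at z = 0. Lengths are in mm, angles in rad, forces in N, time in s.
With the tool pointing down it reaches from about 225 to 725 mm from the base axis. Payload 3.1 kg.
Tool frame: the origin (TCP) lies midway between the tips of the shut fingers; the grasp point (between the pads) lies env.grip_point_offset behind it (env.grip_point_offset is the distance from the TCP to the grasp point, in mm); z points along the fingers, y is the direction in which the jaws open and shut (so a half turn about z gives the same grasp; the last joint's range is limited). The gripper opens to 85 mm and grips with 20 to 120 N. Pads are 22 mm wide; open, the fingers measure 114 mm over their backs; the gripper's body (76 mm by 85 mm) begins 54 mm behind the grasp point. The pads swing forward as they close: fully open they stand 13 mm farther back than shut.
Start: joints at [-1.395, 0.048, 0.099, 1.622, 0, 1.443], TCP at [157.038, -500.956, 231.312] pointing down, gripper open.
Joint ranges: [-2.91, 2.91], [-0.99, 1.94], [-1.21, 1.42], [-2.12, 2.29], [-1.49, 1.47], [-3.14, 3.14]. Speed limits (rad/s): [2.79, 2.79, 3.14, 3.14, 3.14, 3.14].

INTERFACE

Orientations are given as [roll, pitch, yaw] about the fixed x, y, z axes, in that order (R = Rz(yaw) Ry(pitch) Rx(roll)).
In Python, from cell import monitor, optics, workorder, env gives the robot as it stands. The module is installed in compiled form; this text tells all that it offers.
- The arm moves only by the tool arm_command, never from a script. Its arguments are lists of equal length, an entry for each row: "delta_pos": the shift along the tool's x, y, z in mm, a list of three; "dr": the turn, a rotation vector about the tool's x, y, z in rad, a list of three; "hand": the closure in counts, from 0 (fully open) to 255 (shut). In form: {"delta_pos": [[dx, dy, dz], ...], "dr": [[rx, ry, rz], ...], "hand": [hand, ...]}. A call has 1 to 12 rows; each row shifts and turns the pose as measured when the row begins, along the tool's axes as they then stand; what a row does not reach is not made up. A row lasts 1/12 s, in which the tool goes at most 41.7 mm and 7.16 degrees, less where a joint would pass 70% of its speed; a pose out of reach is approached as far as the arm can. A call with a gripper value outside its range is refused whole. The fingers move at their own pace and stop on an object; the grip force is fixed at half the most. Time passes only in rows, so rows that do not move let the fingers close. It gives the time, the measured TCP pose, the force and the opening at its end, in the units of the state.
- monitor.get_obs(): the state, without advancing time (a new reading comes with each control period).
- optics.capture(name): name is "side" or "top" or "wrist"; returns the picture (420x560x3 uint8, red, green, blue); there is no depth.
- optics.camera_model(name): a dict with "intrinsics" (3x3 intrinsics, pixels), "pose" (4x4, takes a point from camera to world coordinates). Camera axes: x right, y down, z forward; pixel columns grow to the right and rows downward; lengths in mm; the calibration is good to about 2 mm. A picture is of the moment at which its call begins: read the wrist's pose just before it. camera_model takes no time and is no camera call; for the wrist camera it gives the pose at the moment of the call.
- workorder.close_job(): hands the job in, once; it reports no verdict.
The state is a dict: "t": time; "joint_positions": joint angles; "joint_vel": joint speeds; "joint_torque": joint torques, N m; "tcp_pos": TCP position; "eef_rot": TCP orientation; "contact_force": force on the tool from outside, world axes, zero at the start; "moment": the same for the moment, N m; "finger_gap": finger opening in mm.
Only numpy, scipy, OpenCV 4.12 (cv2) and the standard library are available. Lean on these libraries where they do the work, as an engineer would, in place of code of your own. Each camera call takes 0.05 s, during which the arm holds its last target. There are 200 camera calls.

## Working session

There is one attempt and no reset: what is moved stays moved. The work goes in short steps, Python scripts to look and compute and a tool call to move; the robot and the scene stay as the last step left them, time stands still between calls to the robot, and variables do not carry over. Pictures are saved under pics/ and viewed, about 8 in all and at most 12, crops included, and the job is handed in when it is done.

Besides the shell and the picture viewer there is one more tool, called after "Emit:" as name(argument=value, ...), one argument or row to a line, values as JSON. arm_command: Moves the arm, as the interface text tells. Its arguments: {"type":"object","properties":{"delta_pos":{"type":"array","items":{"type":"array","items":{"type":"number"}}},"dr":{"type":"array","items":{"type":"array","items":{"type":"number"}}},"hand":{"type":"array","items":{"type":"number"}}},"required":["delta_pos","dr","hand"]}

```bash
mkdir -p pics; python3 - <<'E'
from cell import monitor, optics, workorder, env
import cv2,numpy as np
print(monitor.get_obs(), env.grip_point_offset)
for n in("side","top"):
    cv2.imwrite(f"pics/{n}0.png",optics.capture(n)[:,:,::-1])
    m=optics.camera_model(n);print(n,np.round(m["intrinsics"],1).tolist(),np.round(m["pose"],3).tolist())
E
```

```text
{'t': 0.0, 'joint_positions': array([-1.39480974e+00,  4.87219368e-02,  9.75581496e-02,  1.62200885e+00,
        1.93606129e-06,  1.44301725e+00]), 'joint_vel': array([ 1.01082066e-03, -3.79871080e-04, -1.04727127e-03, -4.42139344e-05,
        5.58268776e-04,  1.79144245e-03]), 'joint_torque': array([-1.00657326e-04, -3.38778698e+01,  3.20017469e+01,  2.00369727e-02,
       -1.42254567e-04,  2.02676316e-07]), 'tcp_pos': array([ 156.92377919, -500.34031217,  230.11226771]), 'eef_rot': array([-3.13923596e+00, -3.04737007e-04,  3.03765304e-01]), 'contact_force': array([-0.42791678, -0.12633267, -0.38506089]), 'moment': array([-0.00705366, -0.00896224,  0.00858041]), 'finger_gap': 85.69343327657376} 18.700000000000003
side [[420.0, 0.0, 286.9], [0.0, 420.0, 213.2], [0.0, 0.0, 1.0]] [[-0.942, -0.189, 0.277, 337.433], [-0.335, 0.547, -0.767, 723.374], [-0.007, -0.816, -0.578, 632.656], [0.0, 0.0, 0.0, 1.0]]
top [[407.1, 0.0, 277.3], [0.0, 407.1, 206.3], [0.0, 0.0, 1.0]] [[0.029, -0.987, 0.158, 474.366], [-0.999, -0.032, -0.016, 53.353], [0.021, -0.157, -0.987, 966.195], [0.0, 0.0, 0.0, 1.0]]
```

View pics/top0.png

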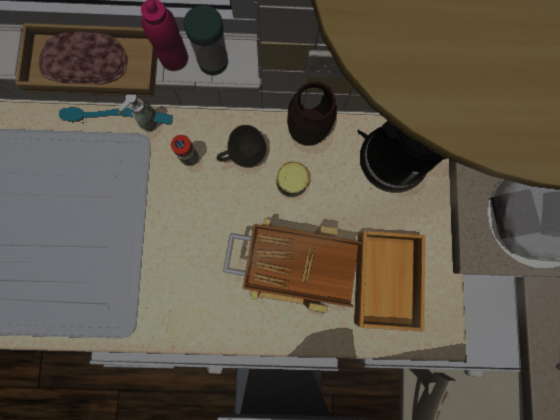

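View pics/side0.png

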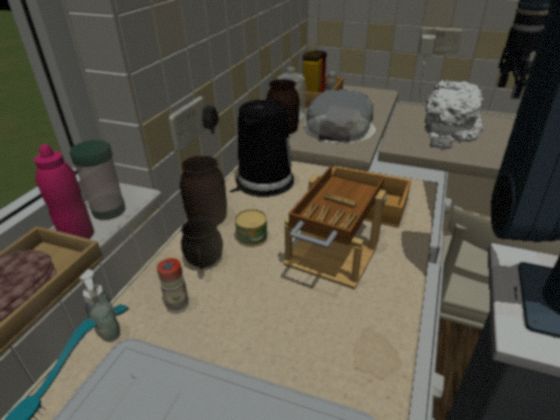

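The top view shows the tray at about (245–358, 225–305) with its handle at (237,254), and the box at (360–425, 230–328). The stand pours to image right, which is world −y. I'll zoom in for accurate corners.

```bash
python3 - <<'E'
import cv2
a=cv2.imread("pics/top0.png")[205:345,215:440]
cv2.imwrite("pics/crop0.png",cv2.resize(a,None,fx=3.5,fy=3.5,interpolation=cv2.INTER_CUBIC)*1)
E
```

```text
(no output)
```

View pics/crop0.png

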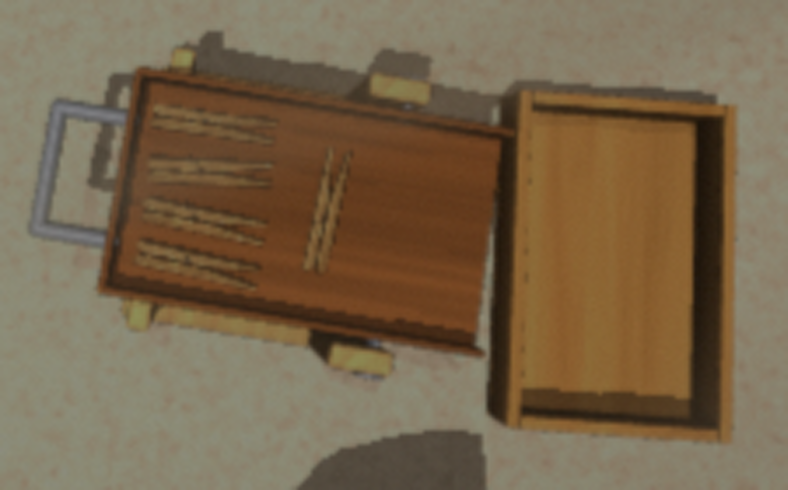

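```bash
cat > h.py <<'E'
import numpy as np
from cell import optics
from scipy.optimize import least_squares
def proj(P,m):
    T=np.linalg.inv(m["pose"]); c=P@T[:3,:3].T+T[:3,3]; q=c@np.array(m["intrinsics"]).T
    return q[:,:2]/q[:,2:]
def place(p,P):
    c,s=np.cos(p[2]),np.sin(p[2]); return P@np.array([[c,s,0],[-s,c,0],[0,0,1]])+[p[0],p[1],0]
def fit(P,uv,p0,m):
    P,uv=np.array(P,float),np.array(uv,float)
    r=least_squares(lambda p:(proj(place(p,P),m)-uv).ravel(),p0,x_scale=[100,100,1],loss='soft_l1')
    print(np.round(r.x,3),"resid px",np.round(r.fun.reshape(-1,2),1).tolist()); return r.x
E
python3 - <<'E'
from h import *
m=optics.camera_model("top")
c=lambda L:[(215+a/3.5-.4,205+b/3.5-.4) for a,b in L]
s=fit([(-35,-140,140),(35,-140,140),(-65,-100,155),(65,-100,155),(-65,120,155),(65,120,155)],
 c([(57,103),(36,235),(137,68),(98,291),(517,130),(483,354)]),[400,0,3.1],m)
b=fit([(-105,-70,62),(-105,70,62),(105,70,62),(105,-70,62)],c([(519,91),(737,106),(731,441),(507,427)]),[400,-200,3.1],m)
b=fit([(-70,-105,62),(70,-105,62),(70,105,62),(-70,105,62)],c([(519,91),(737,106),(731,441),(507,427)]),[400,-200,1.57],m)
c_,s_=np.cos(s[2]),np.sin(s[2]);R=np.array([[c_,-s_],[s_,c_]])
print("box in stand",R.T@(b[:2]-s[:2]), "target",s[:2]+R@[0,140],"handle",s[:2]+R@[0,-140])
E
```

```text
[490.535  -2.926   3.008] resid px [[0.7, 1.2], [0.4, -2.0], [-0.5, -0.9], [-0.7, 0.7], [-0.5, -0.7], [0.6, 1.2]]
[ 463.391 -219.711    3.1  ] resid px [[-0.0, -0.6], [-0.1, -0.4], [0.3, 0.7], [-0.2, 0.2]]
[ 466.558 -332.357    1.669] resid px [[105.1, -0.3], [-18.6, -0.4], [-5.3, 0.8], [122.3, -0.1]]
box in stand [-20.0938726  329.69006432] target [ 471.89659639 -141.67999464] handle [509.17275187 135.82764171]
```

```bash
cat >> h.py <<'E'
from scipy.spatial.transform import Rotation as Ro
S=np.array([490.5,-2.9,3.008])
def st(p): return place(S,np.array([p],float))[0]          # stand -> world
def tost(w): c,s=np.cos(S[2]),np.sin(S[2]); d=np.array(w[:2])-S[:2]; return np.array([c*d[0]+s*d[1],-s*d[0]+c*d[1],w[2]])
def plan(p1,R1,n):
    from cell import monitor
    o=monitor.get_obs(); p=o["tcp_pos"]; R=Ro.from_euler('xyz',o["eef_rot"])
    w=(R.inv()*R1).as_rotvec(); st_=(np.array(p1)-p)/n; k=Ro.from_rotvec(w/n); D=[]
    for i in range(n): D.append((R.inv().apply(st_)).round(1).tolist()); R=R*k
    print("t",round(o["t"],2),"p",p.round(1),"delta",D,"dr",(w/n).round(3).tolist(),"F",o["contact_force"].round(1),"gap",round(o["finger_gap"],1))
def down(yaw): return Ro.from_euler('xyz',[np.pi,0,yaw])
E
python3 -c "
from h import *
plan([460.5,-286,130],down(-.042),12)"
```

```text
t 0.1 p [ 156.9 -500.4  230.2] delta [[29.5, -9.5, 8.4], [29.2, -10.3, 8.4], [28.9, -11.1, 8.4], [28.6, -12.0, 8.4], [28.2, -12.8, 8.4], [27.8, -13.6, 8.4], [27.4, -14.4, 8.4], [27.0, -15.2, 8.4], [26.5, -16.0, 8.4], [26.1, -16.7, 8.4], [25.6, -17.5, 8.4], [25.1, -18.2, 8.4]] dr [-0.0, 0.0, 0.029] F [-1.  -0.3  0.1] gap 85.6
```

Emit:
arm_command(
  delta_pos=[
    [29.5, -9.5, 8.4],
    [29.2, -10.3, 8.4],
    [28.9, -11.1, 8.4],
    [28.6, -12, 8.4],
    [28.2, -12.8, 8.4],
    [27.8, -13.6, 8.4],
    [27.4, -14.4, 8.4],
    [27, -15.2, 8.4],
    [26.5, -16, 8.4],
    [26.1, -16.7, 8.4],
    [25.6, -17.5, 8.4],
    [25.1, -18.2, 8.4],
  ],
  dr=[
    [0, 0, 0.029],
    [0, 0, 0.029],
    [0, 0, 0.029],
    [0, 0, 0.029],
    [0, 0, 0.029],
    [0, 0, 0.029],
    [0, 0, 0.029],
    [0, 0, 0.029],
    [0, 0, 0.029],
    [0, 0, 0.029],
    [0, 0, 0.029],
    [0, 0, 0.029],
  ],
  hand=[0, 0, 0, 0, 0, 0, 0, 0, 0, 0, 0, 0],
)

```text
t: 1.1
tcp_pos: [468.7, -282.8, 118.6]
eef_rot: [-3.137, 0.008, -0.075]
contact_force: [0.3, -0.2, 0.2]
finger_gap: 85.6
```

```bash
python3 -c "
from h import *;import cv2
plan([460.5,-286,130],down(-.042),4)
cv2.imwrite('pics/w1.png',optics.capture('wrist')[:,:,::-1])
m=optics.camera_model('wrist')
print(m['pose'].round(2).tolist(),m['intrinsics'].tolist())"
```

```text
t 1.1 p [ 468.7 -282.8  118.6] delta [[-2.0, 0.9, -2.8], [-2.0, 0.9, -2.8], [-2.0, 0.9, -2.9], [-2.0, 0.9, -2.9]] dr [-0.001, 0.002, -0.008] F [ 0.3 -0.2  0.2] gap 85.6
[[-0.07, -0.94, -0.33, 557.91], [-1.0, 0.06, 0.03, -287.23], [-0.01, 0.34, -0.94, 258.29], [0.0, 0.0, 0.0, 1.0]] [[304.3070157927992, 0.0, 281.1202626716828], [0.0, 304.3070157927992, 213.2343100857956], [0.0, 0.0, 1.0]]
```

View pics/w1.png

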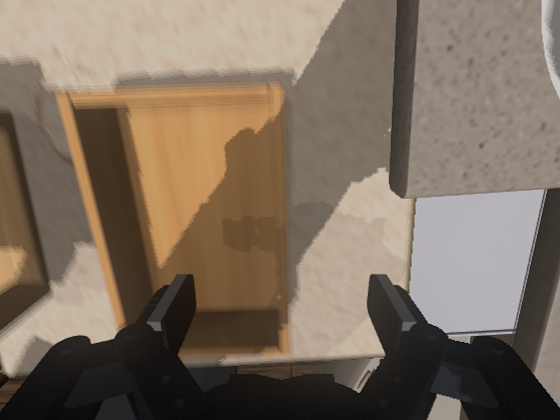

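The far wall of the box (rim at u≈285, v 82–352) is centred between the fingers. The slab at right (u>390) is clear if I partly close the fingers. Next I correct the yaw and descend.

Emit:
arm_command(
  delta_pos=[
    [-4, 2, 4],
    [-4, 2, 10],
    [0, 0, 14],
    [0, 0, 14],
    [0, 0, 14],
    [0, 0, 12],
    [0, 0, 10],
    [0, 0, 8],
    [0, 0, 5],
    [0, 0, 2],
    [0, 0, 0],
  ],
  dr=[
    [0, 0, -0.016],
    [0, 0.004, -0.016],
    [0, 0.004, 0],
    [0, 0, 0],
    [0, 0, 0],
    [0, 0, 0],
    [0, 0, 0],
    [0, 0, 0],
    [0, 0, 0],
    [0, 0, 0],
    [0, 0, 0],
  ],
  hand=[100, 100, 100, 100, 100, 100, 100, 100, 100, 100, 100],
)

```text
t: 2.07
tcp_pos: [457.1, -279.7, 13.0]
eef_rot: [-3.126, 0.007, -0.03]
contact_force: [-0.5, -0.1, -0.6]
finger_gap: 52.2
```

Emit:
arm_command(
  delta_pos=[
    [3, 5, -5],
    [0, 0, 0],
    [0, 0, 0],
    [0, 0, 0],
    [0, 0, 0],
    [0, 0, 0],
  ],
  dr=[
    [-0.015, 0, 0.01],
    [0, 0, 0],
    [0, 0, 0],
    [0, 0, 0],
    [0, 0, 0],
    [0, 0, 0],
  ],
  hand=[100, 255, 255, 255, 255, 255],
)

```text
t: 2.57
tcp_pos: [462.4, -286.8, 21.9]
eef_rot: [3.137, 0.003, -0.04]
contact_force: [-0.4, -0.6, -1.5]
finger_gap: 7.6
```

```bash
python3 -c "
from h import *
from cell import monitor
o=monitor.get_obs();print(o['eef_rot'])
print(tost(o['tcp_pos']))
x=st([0,225,0]);x[2]=o['tcp_pos'][2];plan(x,down(3.008-np.pi),12)
"
```

```text
[ 3.13705481e+00  3.03565923e-03 -4.03035239e-02]
[ -9.95438135 285.12020816  21.85864463]
t 2.57 p [ 462.4 -286.8   21.9] delta [[-0.4, -5.1, -0.0], [-0.4, -5.1, -0.0], [-0.4, -5.1, -0.0], [-0.5, -5.1, -0.0], [-0.5, -5.1, -0.0], [-0.6, -5.0, -0.0], [-0.6, -5.0, -0.0], [-0.6, -5.0, -0.0], [-0.7, -5.0, -0.0], [-0.7, -5.0, -0.0], [-0.8, -5.0, -0.0], [-0.8, -5.0, -0.0]] dr [0.0, 0.0, 0.008] F [-0.4 -0.6 -1.5] gap 7.6
```

Emit:
arm_command(
  delta_pos=[
    [-0.2, -5.5, 0],
    [-0.2, -5.5, 0],
    [-0.2, -5.5, 0],
    [-0.3, -5.5, 0],
    [-0.3, -5.5, 0],
    [-0.4, -5.5, 0],
    [-0.4, -5.5, 0],
    [-0.4, -5.5, 0],
    [-0.5, -5.5, 0],
    [-0.5, -5.5, 0],
    [-0.6, -4, 0],
    [0, 0, 0],
  ],
  dr=[
    [0, 0, 0.009],
    [0, 0, 0.009],
    [0, 0, 0.009],
    [0, 0, 0.009],
    [0, 0, 0.009],
    [0, 0, 0.009],
    [0, 0, 0.009],
    [0, 0, 0.009],
    [0, 0, 0.009],
    [0, 0, 0.009],
    [0, 0, 0.009],
    [0, 0, 0],
  ],
  hand=[255, 255, 255, 255, 255, 255, 255, 255, 255, 255, 255, 255],
)

```text
t: 3.57
tcp_pos: [463.6, -222.6, 22.2]
eef_rot: [3.132, 0.002, -0.15]
contact_force: [-0.0, -0.8, 0.1]
finger_gap: 7.3
```

```bash
python3 -c "
from h import *;import cv2
from cell import monitor
o=monitor.get_obs();print(o['eef_rot'],tost(o['tcp_pos']))
x=st([-2,207,0]);x[2]=20;plan(x,down(3.008-np.pi),4)
a=optics.capture('top')[205:345,215:440,::-1]
cv2.imwrite('pics/t2.png',cv2.convertScaleAbs(cv2.resize(a,None,fx=3.5,fy=3.5,interpolation=cv2.INTER_CUBIC),alpha=1.5))"
```

```text
[ 3.13243964e+00  2.05614658e-03 -1.49707991e-01] [ -2.5946413  221.28544962  22.23906291]
t 3.57 p [ 463.6 -222.6   22.2] delta [[-0.2, -3.6, 0.5], [-0.2, -3.6, 0.5], [-0.2, -3.6, 0.5], [-0.2, -3.6, 0.6]] dr [0.002, 0.001, -0.004] F [-0.  -0.8  0.1] gap 7.3
```

View pics/t2.png

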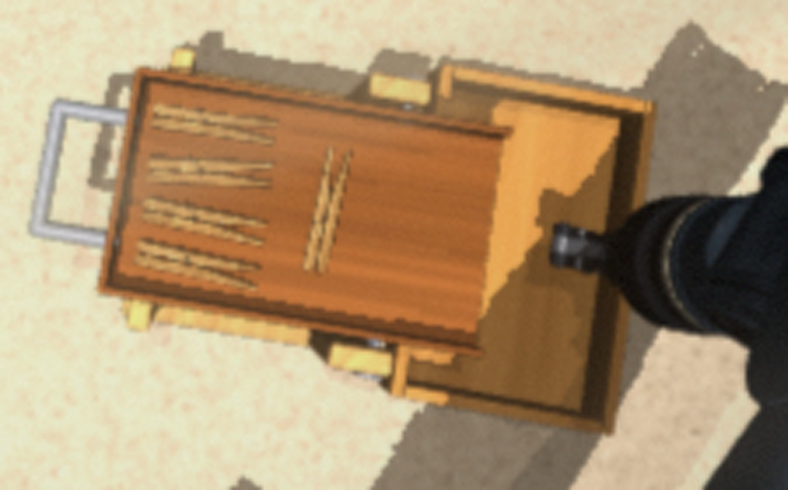

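The box follows the gripper and is aligned. Its rim corners are at crop (441,66), (656,101), (611,433) and (391,395). I'll fit its pose.

```bash
python3 -c "
from h import *
m=optics.camera_model('top')
c=lambda L:[(215+a/3.5-.4,205+b/3.5-.4) for a,b in L]
b=fit([(-105,-70,62),(-105,70,62),(105,70,62),(105,-70,62)],c([(441,66),(656,101),(611,433),(391,395)]),[460,-150,3.0],m)
print(tost([b[0],b[1],0]))
# upright tops outer faces/edge check
u=fit([(-84,70,153),(-70,70,153),(84,70,153),(70,70,153)],c([(432,78),(429,104),(390,376),(393,351)]),[490,0,3.0],m)
"
```

```text
[ 472.533 -157.624    2.996] resid px [[-0.2, -1.0], [-0.0, -0.0], [0.7, 0.7], [-0.4, 0.1]]
[ -2.80217068 155.73892926   0.        ]
[491.614  -2.38    3.006] resid px [[0.0, 0.4], [-0.1, -0.2], [-0.1, -0.0], [0.1, -0.2]]
```

Emit:
arm_command(
  delta_pos=[
    [-0.6, -3, 0],
    [-0.6, -3, 0],
    [-0.6, -3, 0],
    [-0.6, -2.5, 0],
    [0, -1.5, 0],
    [0, -1, 0],
    [0, 0, 0],
  ],
  dr=[
    [0.002, 0, -0.003],
    [0.002, 0, -0.003],
    [0.002, 0, -0.003],
    [0.002, 0, -0.003],
    [0, 0, 0],
    [0, 0, 0],
    [0, 0, 0],
  ],
  hand=[255, 255, 255, 255, 255, 255, 255],
)

```text
t: 4.2
tcp_pos: [463.0, -207.6, 21.4]
eef_rot: [3.141, 0.003, -0.137]
contact_force: [-0.8, -1.1, -1.2]
finger_gap: 7.4
```

```bash
python3 -c "
from h import *
from cell import monitor
o=monitor.get_obs();print(tost(o['tcp_pos']),o['eef_rot'])"
```

```text
[-6.04122704e-02  2.06539765e+02  2.13716730e+01] [ 3.14106036e+00  2.51886618e-03 -1.37251746e-01]
```

Emit:
arm_command(
  delta_pos=[
    [0, -1.5, 0],
    [0, -1.5, 0],
    [0, -1, 0],
  ],
  dr=[
    [0, 0, 0],
    [0, 0, 0],
    [0, 0, 0],
  ],
  hand=[255, 255, 255],
)

```text
t: 4.45
tcp_pos: [463.8, -205.8, 21.7]
eef_rot: [3.136, 0.002, -0.138]
contact_force: [-0.1, -5.9, -0.9]
finger_gap: 7.2
```

Emit:
arm_command(
  delta_pos=[
    [0, -2, 0],
    [0, -2, 0],
    [0, 0, 0],
  ],
  dr=[
    [0, 0, 0],
    [0, 0, 0],
    [0, 0, 0],
  ],
  hand=[255, 255, 255],
)

```text
t: 4.7
tcp_pos: [463.6, -206.2, 23.0]
eef_rot: [3.126, 0.003, -0.139]
contact_force: [-1.2, 0.5, 0.2]
finger_gap: 7.2
```

Emit:
arm_command(
  delta_pos=[
    [0, 0, 0],
    [0, 0, 0],
    [0, 0, 0],
    [0, 0, -10],
    [0, 0, -25],
    [0, 0, -35],
    [0, 0, -35],
    [0, 0, -35],
    [0, 0, -30],
    [0, 0, -20],
    [0, 0, 0],
  ],
  dr=[
    [0, 0, 0],
    [0, 0, 0],
    [0, 0, 0],
    [0, 0, 0],
    [0, 0, 0],
    [0, 0, 0],
    [0, 0, 0],
    [0, 0, 0],
    [0, 0, 0],
    [0, 0, 0],
    [0, 0, 0],
  ],
  hand=[100, 100, 100, 100, 100, 100, 100, 100, 100, 100, 100],
)

```text
t: 5.62
tcp_pos: [462.2, -197.5, 222.3]
eef_rot: [3.139, 0.008, -0.137]
contact_force: [0.0, -0.8, -0.3]
finger_gap: 52.0
```

```bash
python3 -c "
from h import *
x=st([0,-143,0]);x[2]=240;plan(x,down(-.134),12)"
```

```text
t 5.62 p [ 462.2 -197.5  222.3] delta [[0.1, -28.3, -1.5], [0.1, -28.3, -1.5], [0.1, -28.3, -1.5], [0.1, -28.3, -1.5], [0.1, -28.3, -1.5], [0.1, -28.3, -1.5], [0.1, -28.3, -1.5], [0.1, -28.3, -1.5], [0.1, -28.3, -1.5], [0.1, -28.3, -1.5], [0.1, -28.3, -1.5], [0.2, -28.3, -1.5]] dr [0.0, 0.001, -0.0] F [ 0.  -0.8 -0.3] gap 52.0
```

Emit:
arm_command(
  delta_pos=[
    [0, -28, -2],
    [0, -28, -2],
    [0, -28, -2],
    [0, -28, -2],
    [0, -28, -2],
    [0, -28, -2],
    [0, -28, -2],
    [0, -28, -2],
    [0, -28, -2],
    [0, -28, -2],
    [0, -20, -2],
    [0, -10, 0],
  ],
  dr=[
    [0, 0, 0],
    [0, 0, 0],
    [0, 0, 0],
    [0, 0, 0],
    [0, 0, 0],
    [0, 0, 0],
    [0, 0, 0],
    [0, 0, 0],
    [0, 0, 0],
    [0, 0, 0],
    [0, 0, 0],
    [0, 0, 0],
  ],
  hand=[165, 165, 165, 165, 165, 165, 165, 165, 165, 165, 165, 165],
)

```text
t: 6.62
tcp_pos: [495.7, 59.9, 247.2]
eef_rot: [-3.086, 0.007, -0.049]
contact_force: [-0.7, 1.0, 0.5]
finger_gap: 30.6
```

```bash
python3 -c "
from h import *;import cv2
from cell import monitor
o=monitor.get_obs();print(o['eef_rot'],tost(o['tcp_pos']))
x=st([0,-143,0]);x[2]=200;plan(x,down(-.134),4)
m=optics.camera_model('wrist')
cv2.imwrite('pics/w3.png',optics.capture('wrist')[:,:,::-1])
P=np.array([st([x,-140,140]) for x in(-35,0,35)]);print(proj(P,m).round())
a=optics.capture('top')[205:345,215:440,::-1]
cv2.imwrite('pics/t3.png',cv2.convertScaleAbs(cv2.resize(a,None,fx=3.5,fy=3.5,interpolation=cv2.INTER_CUBIC),alpha=1.5))"
```

```text
[-3.08640611  0.00713561 -0.04859262] [  3.16097784 -62.89400576 247.23380171]
t 6.62 p [495.7  59.9 247.2] delta [[2.6, -19.2, 12.9], [2.1, -19.4, 12.6], [1.7, -19.6, 12.3], [1.2, -19.8, 12.1]] dr [-0.014, 0.002, 0.021] F [-0.7  1.   0.5] gap 30.6
[[198. 158.]
 [198. 198.]
 [199. 235.]]
```

View pics/w3.png

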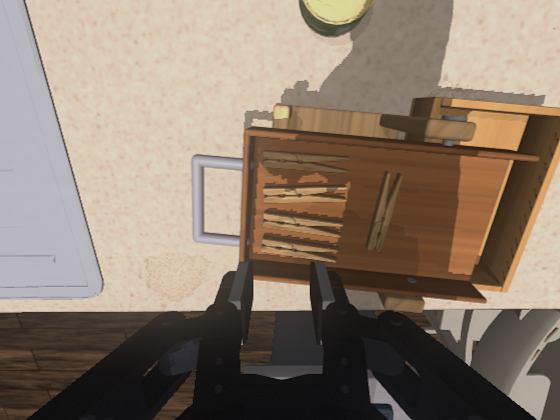

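View pics/t3.png

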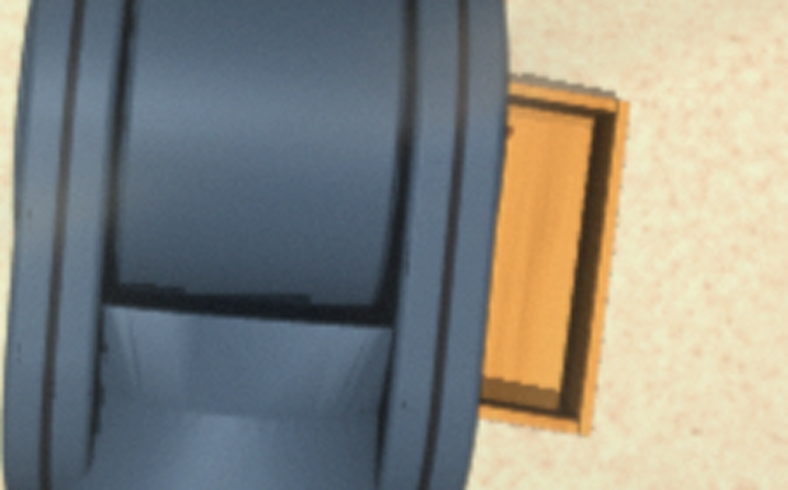

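The wrist view shows the handle bar at u≈198, v 158–240, against a predicted 198, 158–235, so the stand fit holds. The box edge moved about 16 mm, so it's seated at y≈140. Next I move over the bar.

Emit:
arm_command(
  delta_pos=[
    [2.6, -19.2, 12],
    [2, -19.4, 12],
    [1.6, -19.6, 12],
    [1, -15, 10],
    [0, -5, 0],
    [0, 0, 0],
  ],
  dr=[
    [-0.014, 0.002, 0.021],
    [-0.014, 0.002, 0.021],
    [-0.014, 0.002, 0.021],
    [-0.014, 0.002, 0.021],
    [0, 0, 0],
    [0, 0, 0],
  ],
  hand=[165, 165, 165, 165, 165, 165],
)

```text
t: 7.22
tcp_pos: [502.9, 65.8, 198.2]
eef_rot: [-3.085, 0.008, -0.037]
contact_force: [-0.6, -0.1, 0.5]
finger_gap: 30.4
```

```bash
python3 -c "
from h import *;
from cell import monitor
o=monitor.get_obs();print(o['eef_rot'],tost(o['tcp_pos']))
x=st([0,-140,0]);x[2]=122;plan(x,down(-.134),10)"
```

```text
[-3.08494045  0.0078082  -0.03675032] [ -3.11662033 -69.74644478 198.15015917]
t 7.22 p [502.9  65.8 198.2] delta [[0.4, -6.6, 8.0], [0.4, -6.6, 8.0], [0.3, -6.7, 7.9], [0.2, -6.7, 7.9], [0.1, -6.8, 7.8], [0.1, -6.8, 7.8], [-0.0, -6.9, 7.8], [-0.1, -6.9, 7.7], [-0.2, -6.9, 7.7], [-0.2, -7.0, 7.7]] dr [-0.006, 0.001, 0.01] F [-0.6 -0.1  0.5] gap 30.4
```

```bash
python3 -c "
from cell import monitor
o=monitor.get_obs();print(o)"
```

```text
{'t': 7.2167, 'joint_positions': array([-3.77664643e-02, -2.04794881e-03, -1.86489939e-02,  1.56206110e+00,
        5.66442388e-02,  3.14057491e+00]), 'joint_vel': array([-0.00763936,  0.01149322, -0.04471777, -0.01257787, -0.01128204,
        0.0007941 ]), 'joint_torque': array([ 2.11170665e-02, -3.13678586e+01,  3.15244746e+01,  3.73598572e-02,
        2.05595330e-01, -1.27426388e-04]), 'tcp_pos': array([502.87877264,  65.80986734, 198.15015917]), 'eef_rot': array([-3.08494045,  0.0078082 , -0.03675032]), 'contact_force': array([-0.55997327, -0.09286047,  0.49428891]), 'moment': array([-0.05077307, -0.03699153,  0.02131244]), 'finger_gap': 30.439397405844954}
```

Joint 6 is at its +3.14 limit. A half turn of the tool gives the same grasp, so I turn −z by π.

Emit:
arm_command(
  delta_pos=[
    [0, 0, -8],
    [0, 0, -8],
    [0, 0, -8],
    [0, 0, 0],
    [0, 0, 0],
    [0, 0, 0],
    [0, 0, 0],
    [0, 0, 0],
    [0, 0, 0],
    [0, 0, 0],
    [0, 0, 0],
    [0, 0, 0],
  ],
  dr=[
    [0, 0, -0.12],
    [0, 0, -0.12],
    [0, 0, -0.12],
    [0, 0, -0.12],
    [0, 0, -0.12],
    [0, 0, -0.12],
    [0, 0, -0.12],
    [0, 0, -0.12],
    [0, 0, -0.12],
    [0, 0, -0.12],
    [0, 0, -0.12],
    [0, 0, -0.12],
  ],
  hand=[165, 165, 165, 165, 165, 165, 165, 165, 165, 165, 165, 165],
)

```text
t: 8.22
tcp_pos: [502.3, 63.2, 223.4]
eef_rot: [-3.129, -0.055, 1.46]
contact_force: [0.5, 0.1, -0.3]
finger_gap: 30.2
```

Emit:
arm_command(
  delta_pos=[
    [0, 0, 0],
    [0, 0, 0],
    [0, 0, 0],
    [0, 0, 0],
    [0, 0, 0],
    [0, 0, 0],
    [0, 0, 0],
    [0, 0, 0],
    [0, 0, 0],
    [0, 0, 0],
    [0, 0, 0],
    [0, 0, 0],
  ],
  dr=[
    [0, 0, -0.12],
    [0, 0, -0.12],
    [0, 0, -0.12],
    [0, 0, -0.12],
    [0, 0, -0.12],
    [0, 0, -0.12],
    [0, 0, -0.12],
    [0, 0, -0.12],
    [0, 0, -0.12],
    [0, 0, -0.12],
    [0, 0, -0.12],
    [0, 0, -0.12],
  ],
  hand=[165, 165, 165, 165, 165, 165, 165, 165, 165, 165, 165, 165],
)

```text
t: 9.22
tcp_pos: [503.0, 62.0, 226.4]
eef_rot: [3.088, -0.012, 2.961]
contact_force: [-1.2, -0.9, -0.8]
finger_gap: 30.1
```

```bash
python3 -c "
from h import *;
from cell import monitor
o=monitor.get_obs();print(o['eef_rot'],tost(o['tcp_pos']),o['joint_positions'].round(2))
x=st([0,-140,0]);x[2]=190;plan(x,down(np.pi-.134),8)"
```

```text
[ 3.08789922 -0.0123277   2.96071421] [ -3.7785763  -66.02149236 226.38111565] [-0.04 -0.    0.04  1.62  0.05  0.14]
t 9.22 p [503.   62.  226.4] delta [[0.9, 9.0, 5.0], [0.8, 9.0, 5.0], [0.8, 9.0, 4.9], [0.7, 9.1, 4.9], [0.7, 9.1, 4.8], [0.6, 9.1, 4.7], [0.6, 9.2, 4.7], [0.5, 9.2, 4.6]] dr [0.007, -0.001, -0.006] F [-1.2 -0.9 -0.8] gap 30.1
```

Emit:
arm_command(
  delta_pos=[
    [0.9, 9, 5],
    [0.8, 9, 5],
    [0.8, 9, 5],
    [0.7, 9, 5],
    [0.7, 9, 5],
    [0.6, 9, 5],
    [0.6, 9, 4],
    [0.5, 7, 0],
    [0, 0, 0],
  ],
  dr=[
    [0.007, -0.001, -0.006],
    [0.007, -0.001, -0.006],
    [0.007, -0.001, -0.006],
    [0.007, -0.001, -0.006],
    [0.007, -0.001, -0.006],
    [0.007, -0.001, -0.006],
    [0.007, -0.001, -0.006],
    [0.007, -0.001, -0.006],
    [0, 0, 0],
  ],
  hand=[165, 165, 165, 165, 165, 165, 165, 165, 165],
)

```text
t: 9.97
tcp_pos: [508.5, 142.3, 189.9]
eef_rot: [-3.134, -0.004, 3.007]
contact_force: [-0.0, -0.6, 0.5]
finger_gap: 29.8
```

```bash
python3 -c "
from h import *;
from cell import monitor
o=monitor.get_obs();print(o['eef_rot'],tost(o['tcp_pos']),o['joint_positions'].round(2))
x=st([0,-140,0]);x[2]=124;plan(x,down(np.pi-.134),8)"
```

```text
[-3.13405245 -0.00366321  3.00689254] [   1.54222388 -146.29504493  189.92076676] [ 0.15  0.06  0.03  1.55 -0.01  0.28]
t 9.97 p [508.5 142.3 189.9] delta [[-0.2, -0.7, 8.2], [-0.2, -0.7, 8.2], [-0.2, -0.7, 8.2], [-0.2, -0.7, 8.2], [-0.2, -0.8, 8.2], [-0.2, -0.8, 8.2], [-0.2, -0.8, 8.2], [-0.2, -0.8, 8.2]] dr [-0.001, -0.0, -0.0] F [-0.  -0.6  0.5] gap 29.8
```

Emit:
arm_command(
  delta_pos=[
    [-1, -4, 0],
    [0, -2, 0],
    [0, 0, 8],
    [0, 0, 8],
    [0, 0, 8],
    [0, 0, 8],
    [0, 0, 8],
    [0, 0, 8],
    [0, 0, 6],
    [0, 0, 3],
    [0, 0, 0],
  ],
  dr=[
    [0, 0, 0],
    [0, 0, 0],
    [0, 0, 0],
    [0, 0, 0],
    [0, 0, 0],
    [0, 0, 0],
    [0, 0, 0],
    [0, 0, 0],
    [0, 0, 0],
    [0, 0, 0],
    [0, 0, 0],
  ],
  hand=[165, 165, 165, 165, 165, 165, 165, 165, 165, 165, 165],
)

```text
t: 10.88
tcp_pos: [507.8, 133.0, 125.9]
eef_rot: [-3.132, -0.005, 3.004]
contact_force: [-0.5, -0.0, -0.2]
finger_gap: 30.2
```

```bash
python3 -c "
from h import *;
from cell import monitor
o=monitor.get_obs();print(o['eef_rot'],tost(o['tcp_pos']),o['contact_force'])"
```

```text
[-3.13191963 -0.00515903  3.00355973] [   0.93956487 -136.96238048  125.87816921] [-0.46261408 -0.0377026  -0.15333466]
```

Emit:
arm_command(
  delta_pos=[
    [0, 3, 4],
    [0, 0, 0],
    [0, 0, 0],
    [0, 0, 0],
    [0, 0, 0],
    [0, 0, 0],
  ],
  dr=[
    [0, 0, 0],
    [0, 0, 0],
    [0, 0, 0],
    [0, 0, 0],
    [0, 0, 0],
    [0, 0, 0],
  ],
  hand=[165, 255, 255, 255, 255, 255],
)

```text
t: 11.38
tcp_pos: [508.5, 137.3, 121.8]
eef_rot: [-3.134, -0.005, 3.005]
contact_force: [-0.6, -0.5, -1.8]
finger_gap: 8.1
```

```bash
cat >> h.py <<'E'
# tip: tool rigid with tray; rows are a constant screw -> same tool-frame delta each row
def tip(a1,n):
    from cell import monitor
    o=monitor.get_obs(); R=Ro.from_euler('xyz',o["eef_rot"]); p=o["tcp_pos"]
    q=tost(p); a0=np.arctan2((q[2]+18.7*np.cos(0))-135,60-q[1])
    X=st([1,0,0])-st([0,0,0]); H=st([0,60,135])
    def pose(a): T=Ro.from_rotvec(-X*a); return H+T.apply(p-H),T*R
    p1,R1=pose(a1/n)
    print("t",o["t"],"tcp stand",q.round(1),"tool axis in stand yz", np.round([R.as_matrix()[:,2]@(st([0,1,0])-st([0,0,0])),R.as_matrix()[2,2]],3))
    print("row delta",R.inv().apply(p1-p).round(2),"dr",((R.inv()*R1).as_rotvec()).round(4),"F",o["contact_force"].round(1),"M",o["moment"].round(2),"gap",round(o["finger_gap"],1),o["joint_positions"].round(2))
E
python3 -c "
from h import *
tip(.95,24)"
```

```text
t 11.3833 tcp stand [   0.8 -141.4  121.8] tool axis in stand yz [ 0.008 -1.   ]
row delta [ 0.04  0.3  -7.98] dr [-0.0396  0.0001 -0.0002] F [-0.6 -0.5 -1.8] M [ 0.07 -0.03  0.  ] gap 8.1 [ 0.14  0.06 -0.1   1.41 -0.01  0.28]
```

Emit:
arm_command(
  delta_pos=[
    [0, 0.2, -4],
    [0, 0.2, -6],
    [0, 0.3, -8],
    [0, 0.3, -8],
    [0, 0.3, -8],
  ],
  dr=[
    [-0.02, 0, 0],
    [-0.03, 0, 0],
    [-0.04, 0, 0],
    [-0.04, 0, 0],
    [-0.04, 0, 0],
  ],
  hand=[255, 255, 255, 255, 255],
)

```text
t: 11.8
tcp_pos: [508.4, 136.8, 155.9]
eef_rot: [2.973, -0.005, 3.008]
contact_force: [0.2, -0.1, -1.0]
finger_gap: 8.0
```

```bash
python3 -c "
from h import *
import cv2
tip(.78,20)
cv2.imwrite('pics/s4.png',optics.capture('side')[60:380,130:500,::-1])"
```

```text
t 11.8 tcp stand [   0.8 -140.8  155.9] tool axis in stand yz [-0.167 -0.986]
row delta [ 0.04  0.35 -7.87] dr [-0.039   0.     -0.0002] F [ 0.2 -0.1 -1. ] M [-0.27  0.07  0.03] gap 8.0 [ 0.03 -0.   -0.11  1.44  0.17  0.17]
```

View pics/s4.png

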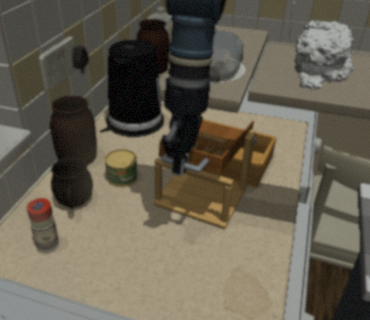

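The handle is held and the tray is tilted about 0.17 rad, consistent with the TCP. I continue tipping.

Emit:
arm_command(
  delta_pos=[
    [0, 0.3, -8],
    [0, 0.3, -8],
    [0, 0.3, -8],
    [0, 0.3, -8],
    [0, 0.3, -8],
    [0, 0.3, -8],
    [0, 0.3, -8],
    [0, 0.3, -8],
    [0, 0.3, -8],
    [0, 0.3, -8],
  ],
  dr=[
    [-0.04, 0, 0],
    [-0.04, 0, 0],
    [-0.04, 0, 0],
    [-0.04, 0, 0],
    [-0.04, 0, 0],
    [-0.04, 0, 0],
    [-0.04, 0, 0],
    [-0.04, 0, 0],
    [-0.04, 0, 0],
    [-0.04, 0, 0],
  ],
  hand=[255, 255, 255, 255, 255, 255, 255, 255, 255, 255],
)

```text
t: 12.68
tcp_pos: [504.9, 109.9, 237.1]
eef_rot: [2.558, -0.0, 3.007]
contact_force: [0.2, 1.1, -1.3]
finger_gap: 7.6
```

```bash
cat >> h.py <<'E'
def ang():
    from cell import monitor
    o=monitor.get_obs(); R=Ro.from_euler('xyz',o["eef_rot"]); g=tost(o["tcp_pos"]-18.7*R.as_matrix()[:,2])
    d=R.as_matrix()[:,2]
    print("bar stand",g.round(1),"radius",round(np.hypot(g[1]-60,g[2]-135),1),"tray angle",round(np.arctan2(g[2]-135,60-g[1])-.025,3),"tool tilt",round(np.arctan2(-d@(st([0,1,0])-st([0,0,0])),-d[2]),3))
E
python3 -c "
from h import *
ang();tip(.4,10)"
```

```text
bar stand [   0.8 -103.4  252.7] radius 201.4 tray angle 0.599 tool tilt 0.584
t 12.6833 tcp stand [   0.8 -113.7  237.1] tool axis in stand yz [-0.551 -0.834]
row delta [-0.    0.26 -8.05] dr [-0.04  0.    0.  ] F [ 0.2  1.1 -1.3] M [-0.66  0.21  0.04] gap 7.6 [-0.27 -0.03 -0.08  1.62  0.58 -0.16]
```

Emit:
arm_command(
  delta_pos=[
    [0, 0.3, -8],
    [0, 0.3, -8],
    [0, 0.3, -8],
    [0, 0.3, -8],
    [0, 0.3, -8],
    [0, 0.2, -6],
    [0, 0.2, -6],
    [0, 0.1, -3],
    [0, 0, 0],
    [0, 0, 0],
    [0, 0, 0],
    [0, 0, 0],
  ],
  dr=[
    [-0.04, 0, 0],
    [-0.04, 0, 0],
    [-0.04, 0, 0],
    [-0.04, 0, 0],
    [-0.04, 0, 0],
    [-0.03, 0, 0],
    [-0.03, 0, 0],
    [-0.015, 0, 0],
    [0, 0, 0],
    [0, 0, 0],
    [0, 0, 0],
    [0, 0, 0],
  ],
  hand=[255, 255, 255, 255, 255, 255, 255, 255, 255, 255, 255, 255],
)

```text
t: 13.68
tcp_pos: [499.9, 72.4, 283.0]
eef_rot: [2.277, 0.002, 3.005]
contact_force: [0.2, 0.4, -1.8]
finger_gap: 8.0
```

```bash
python3 -c "
from h import *
import cv2
ang();tip(.1,4)
a=optics.capture('top')[150:360,200:480,::-1]
b=optics.capture('side')[120:300,230:470,::-1]
r=lambda a:cv2.convertScaleAbs(cv2.resize(a,(400,300),interpolation=cv2.INTER_CUBIC),alpha=1.5)
cv2.imwrite('pics/s5.png',np.hstack([r(a),r(b)]))"
```

```text
bar stand [  0.8 -61.6 295.1] radius 201.1 tray angle 0.896 tool tilt 0.865
t 13.6833 tcp stand [  0.7 -75.9 283. ] tool axis in stand yz [-0.761 -0.649]
row delta [-0.02  0.12 -5.02] dr [-0.025   0.      0.0001] F [ 0.2  0.4 -1.8] M [-0.69  0.16  0.07] gap 8.0 [-0.48  0.07 -0.01  1.86  0.8  -0.5 ]
```

View pics/s5.png

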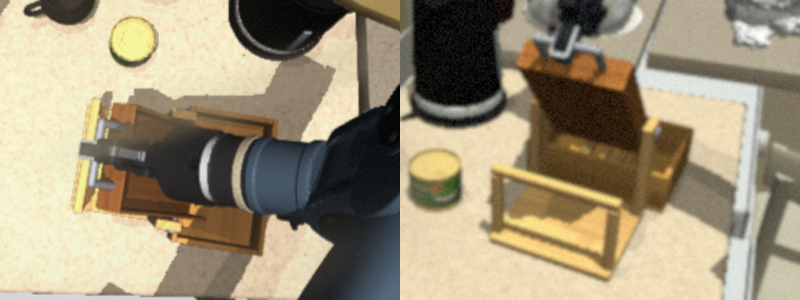

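Emit:
arm_command(
  delta_pos=[
    [0, 0.1, -4],
    [0, 0.1, -4],
    [0, 0.1, -2],
    [0, 0, 0],
    [0, 0, 0],
    [0, 0, 0],
    [0, 0, 0],
    [0, 0, 0],
    [0, 0, 0],
  ],
  dr=[
    [-0.02, 0, 0],
    [-0.02, 0, 0],
    [-0.01, 0, 0],
    [0, 0, 0],
    [0, 0, 0],
    [0, 0, 0],
    [0, 0, 0],
    [0, 0, 0],
    [0, 0, 0],
  ],
  hand=[255, 255, 255, 255, 255, 255, 255, 255, 255],
)

```text
t: 14.53
tcp_pos: [498.9, 65.6, 289.0]
eef_rot: [2.231, 0.006, 3.009]
contact_force: [0.5, 0.8, 0.1]
finger_gap: 8.1
```

```bash
python3 -c "
from h import *
import cv2
ang();tip(-.94,24)
r=lambda a:cv2.convertScaleAbs(cv2.resize(a,(400,300),interpolation=cv2.INTER_CUBIC),alpha=1.4)
cv2.imwrite('pics/s6.png',np.hstack([r(optics.capture('wrist')[:,:,::-1]),r(optics.capture('side')[150:270,290:450,::-1])]))"
```

```text
bar stand [  0.8 -54.2 300.4] radius 201.0 tray angle 0.941 tool tilt 0.91
t 14.5333 tcp stand [  0.8 -69.  289. ] tool axis in stand yz [-0.79  -0.613]
row delta [ 0.02 -0.44  7.85] dr [ 0.0392  0.0002 -0.0001] F [0.5 0.8 0.1] M [-0.77  0.22 -0.01] gap 8.1 [-0.51  0.1   0.01  1.91  0.83 -0.57]
```

View pics/s6.png

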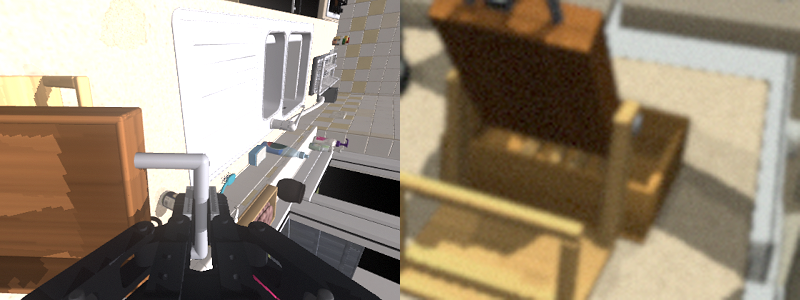

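The visible part of the tray floor is bare, and there are pegs in the box below the lip. Now I lower the tray.

Emit:
arm_command(
  delta_pos=[
    [0, -0.2, 4],
    [0, -0.4, 8],
    [0, -0.4, 8],
    [0, -0.4, 8],
    [0, -0.4, 8],
    [0, -0.4, 8],
    [0, -0.4, 8],
    [0, -0.4, 8],
    [0, -0.4, 8],
    [0, -0.4, 8],
    [0, -0.4, 8],
    [0, -0.4, 8],
  ],
  dr=[
    [0.02, 0, 0],
    [0.04, 0, 0],
    [0.04, 0, 0],
    [0.04, 0, 0],
    [0.04, 0, 0],
    [0.04, 0, 0],
    [0.04, 0, 0],
    [0.04, 0, 0],
    [0.04, 0, 0],
    [0.04, 0, 0],
    [0.04, 0, 0],
    [0.04, 0, 0],
  ],
  hand=[255, 255, 255, 255, 255, 255, 255, 255, 255, 255, 255, 255],
)

```text
t: 15.63
tcp_pos: [506.5, 120.9, 214.4]
eef_rot: [2.709, 0.005, 3.004]
contact_force: [-0.1, 0.9, -1.6]
finger_gap: 7.8
```

```bash
python3 -c "
from h import *
ang();tip(-.4,10)"
```

```text
bar stand [   0.8 -117.   231.3] radius 201.5 tray angle 0.474 tool tilt 0.432
t 15.6333 tcp stand [   0.7 -124.8  214.4] tool axis in stand yz [-0.419 -0.908]
row delta [ 0.05 -0.37  8.04] dr [ 0.04   -0.     -0.0003] F [-0.1  0.9 -1.6] M [-0.46  0.11  0.05] gap 7.8 [-0.16 -0.06 -0.1   1.54  0.43 -0.02]
```

Emit:
arm_command(
  delta_pos=[
    [0, -0.4, 8],
    [0, -0.4, 8],
    [0, -0.4, 8],
    [0, -0.4, 8],
    [0, -0.4, 8],
    [0, -0.4, 8],
    [0, -0.3, 7],
    [0, -0.3, 6],
    [0, -0.2, 5],
    [0, -0.2, 4],
    [0, 0, 3],
    [0, 0, 2],
  ],
  dr=[
    [0.038, 0, 0],
    [0.038, 0, 0],
    [0.038, 0, 0],
    [0.038, 0, 0],
    [0.038, 0, 0],
    [0.038, 0, 0],
    [0.03, 0, 0],
    [0.025, 0, 0],
    [0.02, 0, 0],
    [0.015, 0, 0],
    [0.01, 0, 0],
    [0.01, 0, 0],
  ],
  hand=[255, 255, 255, 255, 255, 255, 255, 255, 255, 255, 255, 255],
)

```text
t: 16.63
tcp_pos: [508.8, 137.7, 137.9]
eef_rot: [3.069, 0.008, 3.007]
contact_force: [2.0, -0.4, -1.2]
finger_gap: 8.1
```

```bash
python3 -c "
from h import *
ang();tip(-.1,10)"
```

```text
bar stand [   0.8 -140.4  156.5] radius 201.6 tray angle 0.082 tool tilt 0.073
t 16.6333 tcp stand [   0.6 -141.8  137.9] tool axis in stand yz [-0.073 -0.997]
row delta [ 0.02 -0.13  2.01] dr [ 0.01    0.     -0.0001] F [ 2.  -0.4 -1.2] M [-0.11  0.   -0.03] gap 8.1 [ 0.1   0.02 -0.12  1.41  0.07  0.23]
```

Emit:
arm_command(
  delta_pos=[
    [0, 0, 2.5],
    [0, 0, 2],
    [0, 0, 2],
    [0, 0, 2],
    [0, 0, 2],
    [0, 0, 1.5],
    [0, 0, 1],
  ],
  dr=[
    [0.012, 0, 0],
    [0.012, 0, 0],
    [0.01, 0, 0],
    [0.01, 0, 0],
    [0.01, 0, 0],
    [0.008, 0, 0],
    [0.005, 0, 0],
  ],
  hand=[255, 255, 255, 255, 255, 255, 255],
)

```text
t: 17.22
tcp_pos: [508.7, 137.4, 123.7]
eef_rot: [-3.14, 0.008, 3.006]
contact_force: [1.2, -1.0, -1.6]
finger_gap: 7.7
```

```bash
python3 -c "
from h import *
ang()"
```

```text
bar stand [   0.7 -141.5  142.4] radius 201.6 tray angle 0.012 tool tilt -0.002
```

Emit:
arm_command(
  delta_pos=[
    [0, 0, 1],
    [0, 0, 1],
    [0, 0, 1],
    [0, 0, 0],
  ],
  dr=[
    [0.002, 0, 0],
    [0, 0, 0],
    [0, 0, 0],
    [0, 0, 0],
  ],
  hand=[255, 255, 255, 255],
)

```text
t: 17.55
tcp_pos: [508.7, 137.3, 121.9]
eef_rot: [-3.137, 0.008, 3.006]
contact_force: [0.2, -1.5, -0.9]
finger_gap: 7.9
```

Emit:
arm_command(
  delta_pos=[
    [0, 0, 1],
    [0, 0, 1],
    [0, 0, 0],
  ],
  dr=[
    [0, 0, 0],
    [0, 0, 0],
    [0, 0, 0],
  ],
  hand=[255, 255, 255],
)

```text
t: 17.8
tcp_pos: [508.8, 137.4, 121.8]
eef_rot: [-3.138, 0.009, 3.006]
contact_force: [-0.1, 0.1, -1.3]
finger_gap: 8.2
```

Emit:
arm_command(
  delta_pos=[
    [0, 0, 0],
    [0, 0, 0],
    [0, 0, 0],
    [0, 0, -5],
    [0, 0, -15],
    [0, 0, -25],
    [0, 0, -30],
    [0, 0, -30],
    [10, 10, 0],
    [25, 25, 0],
    [25, 25, 0],
    [20, 20, 0],
  ],
  dr=[
    [0, 0, 0],
    [0, 0, 0],
    [0, 0, 0],
    [0, 0, 0],
    [0, 0, 0],
    [0, 0, 0],
    [0, 0, 0],
    [0, 0, 0],
    [0, 0, 0],
    [0, 0, 0],
    [0, 0, 0],
    [0, 0, 0],
  ],
  hand=[165, 165, 165, 165, 165, 165, 165, 165, 165, 165, 165, 165],
)

```text
t: 18.8
tcp_pos: [441.8, 228.6, 230.2]
eef_rot: [3.14, 0.012, 2.995]
contact_force: [0.4, -0.4, 0.5]
finger_gap: 30.1
```

Emit:
arm_command(
  delta_pos=[
    [25, 25, 0],
    [25, 20, 0],
    [25, 20, 0],
    [25, 20, 0],
    [20, 10, 0],
    [0, 0, 0],
  ],
  dr=[
    [0, 0, 0],
    [0, 0, 0],
    [0, 0, 0],
    [0, 0, 0],
    [0, 0, 0],
    [0, 0, 0],
  ],
  hand=[165, 165, 165, 165, 165, 165],
)

```text
t: 19.3
tcp_pos: [328.5, 350.0, 230.1]
eef_rot: [3.133, 0.014, 3.0]
contact_force: [-0.2, -0.1, -0.7]
finger_gap: 30.1
```

```bash
python3 -c "
from h import *
import cv2
t=optics.capture('top')[:,:,::-1];cv2.imwrite('pics/topf.png',t)
r=lambda a:cv2.convertScaleAbs(cv2.resize(a,(788,490),interpolation=cv2.INTER_CUBIC),alpha=1.5)
cv2.imwrite('pics/t7.png',r(t[205:345,215:440]))
a=cv2.imread('pics/top0.png').astype(int)
d=np.abs(a-t).max(2)
for n,(u0,u1,v0,v1) in dict(tin=(270,315,155,205),mug=(212,272,120,170),spice=(165,205,130,170)).items(): print(n,d[v0:v1,u0:u1].mean(),d[v0:v1,u0:u1].max())
m=optics.camera_model('top'); c,s=0,0
for p in ([-105,70+0,62],[105,70,62]): pass
print(((proj(np.array([st(p) for p in [(-105,70,62),(-105,210,62),(105,210,62),(105,70,62)]]),m)-[215,205]+.4)*3.5).round())"
```

```text
tin 3.1804444444444444 7
mug 2.5673333333333335 7
spice 2.829375 7
[[413.  64.]
 [629. 100.]
 [590. 435.]
 [366. 397.]]
```

View pics/t7.png

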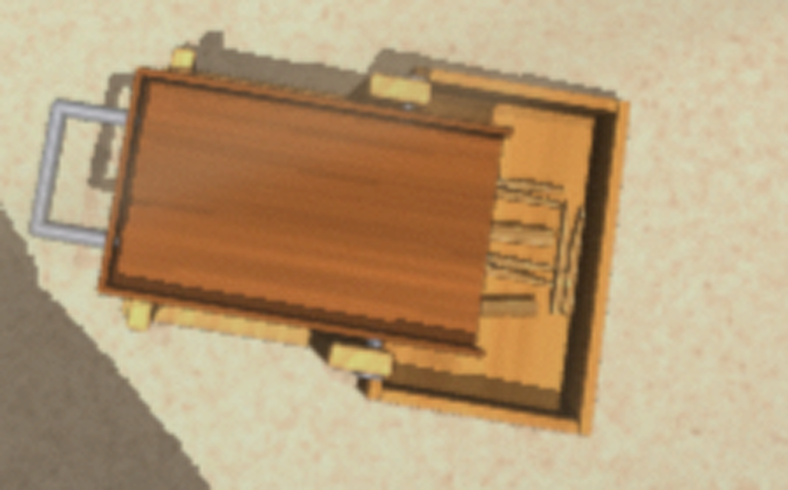

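The tray is empty and level. All five pegs are in the box: four at u 480–565 and one at about (568,260). The outer corners (629,101) and (589,433) match the seated prediction within 2 crop px. I'm handing in.

```bash
python3 -c "
from cell import workorder
print(workorder.close_job())"
```

```text
the job is handed in; nothing more can be done
None
```

The job is done and handed in at about 19.4 s of the 58 s allowed. The five pegs are in the pine box, and the tray is back level on the stand.

- **Box:** I gripped its far wall and slid it until it stopped against the uprights; the last force reading during the push was about 6 N. In the final top picture its two outer corners are within about 2 pixels of the enlarged crop (1–2 mm) of the seated, centred position.
- **Tipping:** I gripped the handle bar and tipped the tray to about 0.94 rad, just short of the 0.95 stop. I then lowered it in the grip until it would go down no further, and only then let go.
- **Final picture:** the tray is empty and level, and all five pegs can be seen in the box.
- **Bystanders:** the tin, mug and spice jar show only image noise compared with the first picture.

**Problem on the way:** the last joint reached its range limit on the way to the handle. I turned the tool half a turn, which gives the same grasp, and it touched nothing. The finger opening also read about 8 mm on the 10 mm bar, less than expected, but the grip held throughout.

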